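Hang the round feedthrough unit on the spring-balanced assembly arm

ROBOT

A 7-joint arm with a two-finger parallel gripper is mounted at the origin on the work surface. World frame = base frame: x ahead of the robot, y to its left, z up, the work surface at z = 0. Lengths are in mm, angles in rad, forces in N, time in s.
With the tool pointing down it reaches from about 425 to 875 mm from the base axis. Payload 9.9 kg.
Tool frame: the origin (TCP) lies on the centre line of the jaws, within the pads' length; the fingertips stand 8 mm ahead of it and the grasp point (between the pads) lies 11 mm behind it; z points along the fingers, x is the direction in which the jaws open and shut, and the axes are right-handed (so a half turn about z gives the same grasp; the last joint's range is limited). The gripper opens to 85 mm and grips with 20 to 120 N. Pads are 22 mm wide; open, the fingers measure 114 mm over their backs; the gripper's body (76 mm by 85 mm) begins 54 mm behind the grasp point. The pads swing forward as they close: fully open they stand 13 mm farther back than shut.
Start: joints at [1.22, 0.576, 0.025, 1.437, -0.015, 1.129, -0.057], TCP at [177.965, -651.12, 239.289] pointing down, gripper open.
Joint ranges: [-2.76, 2.76], [-0.34, 2.15], [-1.52, 1.57], [0.19, 2.46], [-1.09, 4.23], [0.17, 1.99], [-2.82, 2.82]. Speed limits (rad/s): [2.22, 2.22, 3.01, 3.01, 3.14, 3.14, 3.14].

INTERFACE

Orientations are given as a unit quaternion [w, x, y, z].
In Python, from cell import ctrl gives the robot as it stands.
- The arm moves only by the tool send_rows, never from a script. Its argument "steps" is a list that holds one entry, the list of rows, each a list of 7 numbers: the finger opening in mm, from 0 to 85.4, then the shift along the tool's x, y, z in units of 30 mm (1.0 is 30 mm), then the turn, a rotation vector about the tool's x, y, z in units of 6 degrees (1.0 is 6 degrees). A call has 1 to 10 rows; each row is the pose to reach, as a shift and turn from the pose commanded when the call began, along the tool's axes at that moment; what a row does not reach only later rows make up. A row lasts 1/12 s, in which the tool goes at most 41.7 mm and 7.16 degrees, less where a joint would pass 70% of its speed; a pose out of reach is approached as far as the arm can. A call with a gripper value outside its range is refused whole. The fingers move at their own pace and stop on an object; "squeeze" is the grip in N (left out, the last holds). Time passes only in rows, so rows that repeat a pose let the fingers close. It gives the time, the measured TCP pose, the force and the opening at its end, in the units of the state.
- ctrl.read_state(): the state, without advancing time (a new reading comes with each control period).
- ctrl.camera(name): name is "side" or "top" or "wrist"; returns (picture, depth): 480x640x3 uint8, blue, green, red; 480x640 float32, mm along the optical axis (not along the pixel's ray), 0 where there is no reading.
- ctrl.camera_params(name): a dict with "mtx" (3x3 intrinsics, pixels), "R" (3x3) and "t" (3): a world point X has camera coordinates R X + t. Camera axes: x right, y down, z forward; pixel columns grow to the right and rows downward; lengths in mm; the calibration is good to about 2 mm. A picture is of the moment at which its call begins: read the wrist's pose just before it. camera_params takes no time and is no camera call; for the wrist camera it gives the pose at the moment of the call.
- ctrl.close_job(): hands the job in, once; it reports no verdict.
The state is a dict: "time_s": time; "joints": joint angles; "joint_velocities": joint speeds; "effort": joint torques, N m; "tool_pos": TCP position; "tcp_rot": TCP orientation; "contact_force": force on the tool from outside, world axes, zero at the start; "torque": the same for the moment, N m; "gripper_width": opening from 0.0 (shut) to 1.0 (fully open).
Only numpy, scipy, OpenCV 4.12 (cv2) and the standard library are available. Lean on these libraries where they do the work, as an engineer would, in place of code of your own. Each camera call takes 0.05 s, during which the arm holds its last target.

TASK

Pick up the round brass unit and hang it on the spring-balanced arm, with its carrying bar lying across both saddles of the fork. The arm sinks under the weight: go down with it and keep hold until the arm carries the unit and has come to rest, then pause a moment and let go. Leave the square unit standing where it is.

Things in the scene. Friction and masses are not known exactly. Their poses are not given: they have to be found in the camera images.
- round_bar (a point): Unit to hang, 0.43-0.58 kg: brass drum (60 mm across, 32 thick, round faces to +x and -x) on a black foot 50x60 mm. A 6 mm thick strip rises from it to a steel bar along y, 10 mm thick, 176 long. Mid-bar black rubber sleeve: 12 mm in x, 44 in y, 16 high; grip it across x. Origin: middle of bar, 105 mm above the underside, 38 above the drum's top. z up. Same after half a turn.
- square_bar (a point): Bystander, to be left alone: the same foot, strip, bar and sleeve, but with a square brass block (60 mm wide, 58 high, 32 thick) in place of the drum. Origin: middle of its bar, axes as for the round unit.
- saddles (a point): Point on the arm's grey fork, midway between its two saddles, where the bar's middle lies when hung (5 mm above their floors). x: along the arm to its stand; y: across the fork, the way the bar must lie. Prongs at y = -60 and 60 mm, 16 wide, 104 free between; free ends at x = -35 mm, crosspiece at x = 94. Saddles: floor 20 mm along x, flared cheeks 24 high, mouth 48.
- swing_arm (a joint): Angle of the spring arm about its level hinge, 240 mm from the saddles. 0: empty at rest, sloping up 0.1 rad, saddles point about 190 mm above the table. Grows as the fork sinks (0.1 rad = 24 mm), stop at 0.34. Spring about 0.1 N per mm at the fork; damped, settles in about 1.5 s. Hung with the round unit it rests at 0.16 to 0.24, i.e. 39 to 57 mm lower.
Not all that is in view belongs to the job. What is shaped like the part that bears round_bar but blue or pink is not meant.

How it is judged:
By the outcome, as a careful person would: the job done as asked, in the order asked, and still so for the second after the job is handed in, with the robot touching nothing.
It also fails if it takes over 48 s, if anything falls off the work surface, if the arm or the gripper's body presses on something with over 40 N, if the wrist force passes 120 N, or if a joint passes its speed limit or range.

## Working session

There is one attempt and no reset: what is moved stays moved. The work goes in short steps, Python scripts to look and compute and a tool call to move; the robot and the scene stay as the last step left them, time stands still between calls to the robot, and variables do not carry over. Pictures are saved under pics/ and viewed, and the job is handed in when it is done.

Besides the shell and the picture viewer there is one more tool, called in YAML: its name, and indented under it one key for each argument. send_rows: Moves the arm, as the interface text tells. Its arguments: {"type":"object","properties":{"steps":{"type":"array"},"squeeze":{"type":"number"}},"required":["steps"]}

```bash
ls; mkdir -p pics; cat > h.py <<'E'
import numpy as np, cv2, json
from cell import ctrl
def snap(n,tag):
    P=ctrl.camera_params(n); im,d=ctrl.camera(n)
    im=np.array(im); d=np.array(d)
    cv2.imwrite(f'pics/{tag}.png',im); np.savez(f'pics/{tag}.npz',im=im,d=d,K=np.array(P['mtx']),R=np.array(P['R']),t=np.array(P['t']))
    return im,d,P
def load(tag):
    z=np.load(f'pics/{tag}.npz'); return z['im'],z['d'],z['K'],z['R'],z['t']
def px2w(tag,u,v,dep=None,z=None):
    im,d,K,R,t=load(tag)
    r=np.linalg.inv(K)@np.array([u,v,1.0]); C=-R.T@t; w=R.T@r
    if z is not None: return C+w*(z-C[2])/w[2]
    if dep is None: dep=d[int(v),int(u)]
    return C+w*dep
def w2px(tag,X):
    im,d,K,R,t=load(tag); c=K@(R@np.array(X)+t); return c[:2]/c[2]
def cloud(tag):
    im,d,K,R,t=load(tag); v,u=np.mgrid[:480,:640]
    r=np.stack([(u-K[0,2])/K[0,0],(v-K[1,2])/K[1,1],np.ones(u.shape)],-1)*d[...,None]
    return (r-t)@R
E
python3 - <<'E'
from h import *
print(ctrl.read_state())
for n in ['side','top','wrist']:
    im,d,P=snap(n,n+'0'); print(n,P['mtx'],-np.array(P['R']).T@P['t'],np.array(P['R'])[2])
E
```

```text
pics
{'time_s': 0.0, 'joints': array([ 1.22023193,  0.57652796,  0.02482926,  1.4379325 , -0.01500663,
        1.12896778, -0.05650886]), 'joint_velocities': array([ 0.00301733, -0.00133937, -0.00064898,  0.00069812, -0.00029706,
        0.00097383,  0.00114841]), 'effort': array([ 1.60492251e-03, -7.65752363e+01,  2.25104637e+00, -2.85956866e+01,
        1.54113112e-02,  1.27354899e-02,  3.59553633e-05]), 'tool_pos': array([ 177.83753104, -650.69372609,  238.43644129]), 'tcp_rot': array([-4.71783468e-04,  7.94872342e-01, -6.06776135e-01, -6.77602700e-04]), 'contact_force': array([ 0.19576781,  0.54816909, -1.34840037]), 'torque': array([-0.0084656 , -0.00063559,  0.00402163]), 'gripper_width': 1.0000460915073808}
side [[491.99578708   0.         317.76302316]
 [  0.         491.99578708 240.52734845]
 [  0.           0.           1.        ]] [181.43002633 711.82861286 693.46537019] [ 0.31747566 -0.72149502 -0.61534879]
top [[482.72583529   0.         321.81120902]
 [  0.         482.72583529 241.2149637 ]
 [  0.           0.           1.        ]] [ 313.69755141   17.72653589 1120.02213007] [ 0.15394248  0.01039867 -0.98802509]
wrist [[368.85629686   0.         316.15250859]
 [  0.         368.85629686 240.3640576 ]
 [  0.           0.           1.        ]] [ 254.52781115 -630.11517651  372.67450009] [-0.30043843 -0.08076802 -0.95037533]
```

View pics/side0.png

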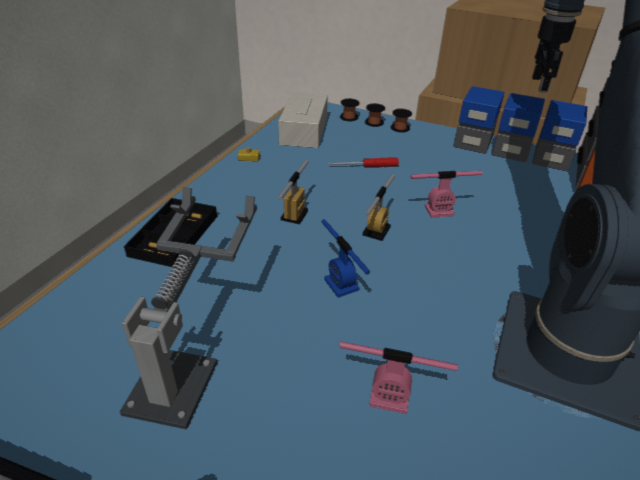

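View pics/top0.png

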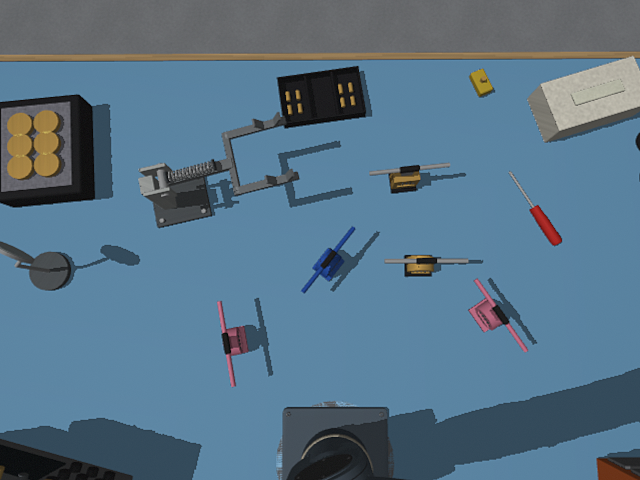

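View pics/wrist0.png

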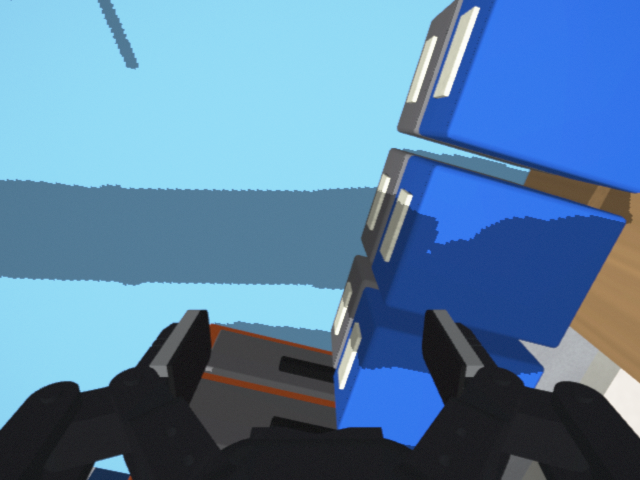

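Two brass units can be confused: the side view has them at (295,205) and (377,218), and the top view at (405,182) and (420,266). The blue unit (side 342,272) and the pink ones (392,380 and 441,200) are excluded by the description. Next is a close crop of the two brass ones.

```bash
python3 - <<'E'
from h import *
a=cv2.imread('pics/side0.png')[150:250,265:415]
b=cv2.imread('pics/top0.png')[150:290,360:490]
a=cv2.resize(a,(600,400),interpolation=cv2.INTER_CUBIC)
cv2.imwrite('pics/c1.png',a)
cv2.imwrite('pics/c2.png',cv2.resize(b,None,fx=4,fy=4,interpolation=cv2.INTER_CUBIC))
E
```

```text
(no output)
```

View pics/c1.png

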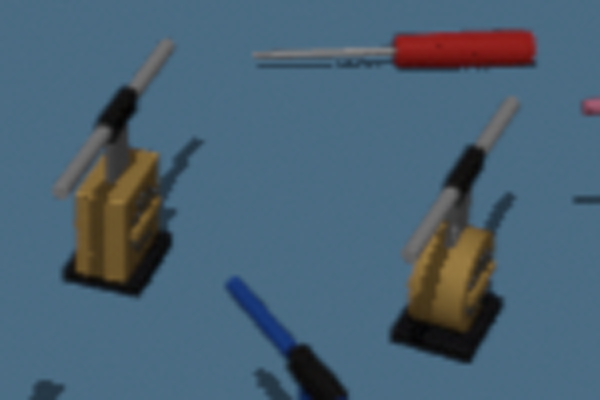

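View pics/c2.png

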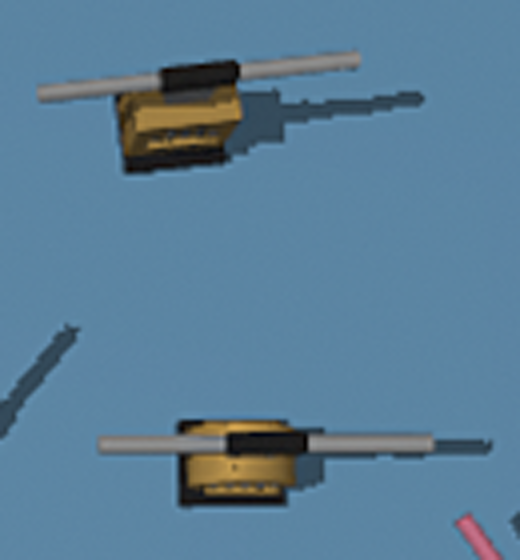

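The crops show the unit at side (377,218) / top (426,261) has a rounded drum, so that's the target. The one at side (295,205) / top (405,170) is the square block. Next I measure the bar and the fork.

```bash
python3 - <<'E'
from h import *
c=cloud('top0')
# bar: points height 95..118 near bar
for nm,(u0,u1,v0,v1) in dict(round=(375,480,245,280),square=(360,460,155,190)).items():
    sub=c[v0:v1,u0:u1].reshape(-1,3); m=(sub[:,2]>92)&(sub[:,2]<125); s=sub[m]
    print(nm,len(s),s.min(0),s.max(0),np.median(s,0))
for e in [(386,261),(468,261)]: print('top ends',px2w('top0',*e,z=110))
im=load('top0')[0]; 
g=im[245:275,375:480].astype(int); sat=g.max(2)-g.min(2)
v,u=np.nonzero((sat<20)&(g.max(2)>90)); print('grey',u.min()+375,u.max()+375,v.min()+245,v.max()+245)
for uu in (390,400,450,465):
    vv=v[u==uu-375]+245; print(uu,vv.min(),vv.max(),px2w('top0',uu,vv.mean(),z=108))
dk=g.max(2)<60; v,u=np.nonzero(dk); k=v+245<269; print('sleeve',u[k].min()+375,u[k].max()+375,v[k].min()+245,v[k].max()+245, px2w('top0',u[k].mean()+375,v[k].mean()+245,z=113))
# side
a=[(367,0)]
s=cloud('side0')
sub=s[165:215,370:400].reshape(-1,3);m=(sub[:,2]>95)&(sub[:,2]<120);q=sub[m];print('side bar',len(q),q.min(0),q.max(0),q.mean(0))
# fork
t=c[100:215,210:305]; f=t.reshape(-1,3); m=(f[:,2]>140)
print('fork',f[m].min(0),f[m].max(0))
cv2.imwrite('pics/c3.png',cv2.resize(im[90:235,130:380],None,fx=3.2,fy=3.2,interpolation=cv2.INTER_CUBIC))
cv2.imwrite('pics/c4.png',cv2.resize(load('side0')[0][175:315,115:275],None,fx=4,fy=4,interpolation=cv2.INTER_CUBIC))
E
```

```text
round 412 [ 391.0880349  -295.99310207  100.38601147] [ 435.19670085 -102.42878921  116.5427488 ] [ 428.96733342 -185.56644157  109.01050888]
square 405 [ 616.56039387 -248.00521836   97.04083678] [643.70915069 -73.57604385 115.73541331] [ 629.48578296 -159.94480811  108.7420399 ]
top ends [ 428.82092715 -106.54686709  110.        ]
top ends [ 428.67903358 -278.31633554  110.        ]
grey 385 468 259 262
390 259 262 [ 430.10067691 -115.22539771  108.        ]
400 259 262 [ 430.0830811 -136.2469726  108.       ]
450 259 262 [ 429.99521688 -241.21768818  108.        ]
465 259 262 [ 429.96889486 -272.66439893  108.        ]
sleeve 405 436 255 268 [ 429.37208303 -183.58861889  113.        ]
side bar 220 [ 424.63678468 -281.10414871  101.82694285] [ 436.74863437 -111.36798542  116.65061212] [ 429.62173112 -193.77423732  110.54205619]
fork [313.69755141  17.72653589 159.03686372] [ 718.25044467  258.59536587 1120.02213007]
```

View pics/c3.png

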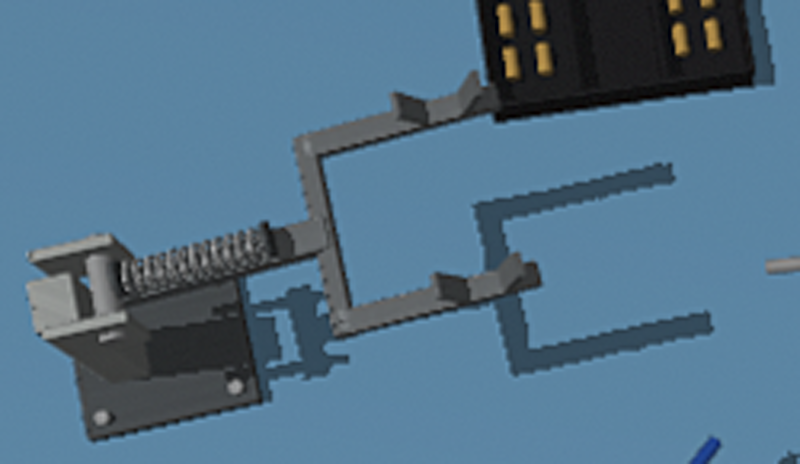

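View pics/c4.png

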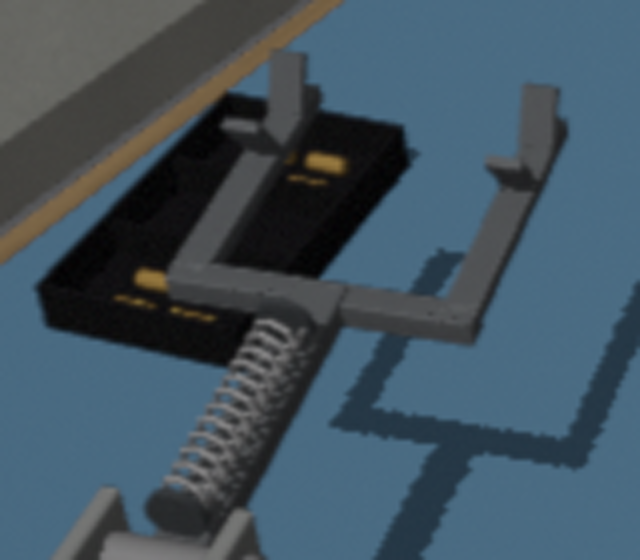

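```bash
python3 - <<'E'
from h import *
for tag,(u0,u1,v0,v1) in dict(top0=(215,310,100,215),side0=(150,270,180,265)).items():
    c=cloud(tag); im=load(tag)[0].astype(int); d=load(tag)[1]
    sub=c[v0:v1,u0:u1].reshape(-1,3); g=im[v0:v1,u0:u1].reshape(-1,3)
    m=(sub[:,2]>120)&(sub[:,2]<260)&(d[v0:v1,u0:u1].ravel()>0)&((g.max(1)-g.min(1))<25)
    s=sub[m]; print(tag,len(s),s.min(0),s.max(0))
    np.save(f'pics/fork_{tag}.npy',s)
c=cloud('top0')
# tray heights
for (u,v) in [(283,100),(330,120),(320,95),(364,112),(300,122),(358,70)]: print('tray',u,v,c[v,u])
# height map image fork
z=c[...,2][95:220,130:310]; zz=np.clip((z-100)/160*255,0,255).astype(np.uint8)
cv2.imwrite('pics/z1.png',cv2.resize(cv2.applyColorMap(zz,2),None,fx=4,fy=4,interpolation=0))
E
```

```text
top0 1678 [556.19196287  75.09197038 159.61748402] [718.25044467 247.06561322 212.99928613]
side0 2344 [557.51776772  72.93007648 159.65670532] [718.56708344 272.16882524 213.48858322]
tray 283 100 [839.46304101 125.05993018   1.75432182]
tray 330 120 [783.53666365   9.68983785  10.40151361]
tray 320 95 [851.77934545  34.07777662   2.41354079]
tray 364 112 [795.67204192 -71.33750972  28.44367738]
tray 300 122 [772.26894981  81.41873417  25.82369457]
tray 358 70 [901.20170598 -57.98741456  31.94821203]
```

View pics/z1.png

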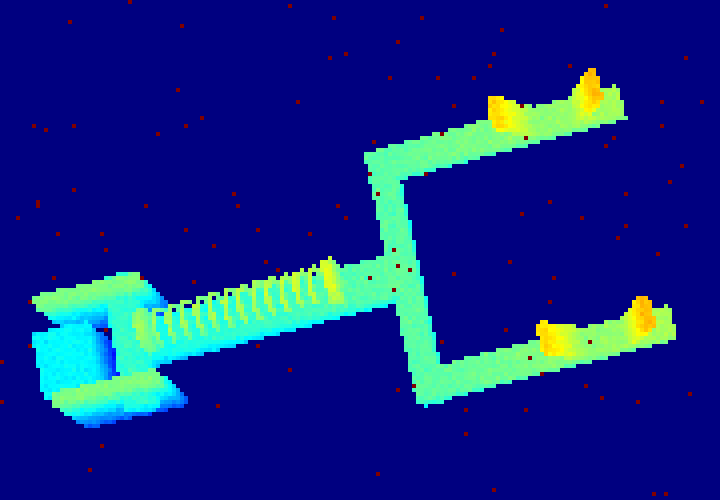

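```bash
cat > fork.py <<'E'
from h import *
def fitfork(s,verbose=True):
    # s: fork points; plane fit robust
    m=np.ones(len(s),bool)
    for _ in range(8):
        A=np.c_[s[:,:2],np.ones(len(s))]; p=np.linalg.lstsq(A[m],s[m,2],rcond=None)[0]; r=s[:,2]-A@p; m=(abs(r)<4)
    return p,r
E
python3 - <<'E'
from fork import *
for tag in ['top0','side0']:
    s=np.load(f'pics/fork_{tag}.npy'); p,r=fitfork(s)
    print(tag,'grad',p[:2],np.hypot(*p[:2]),'yaw of downslope',np.arctan2(-p[1],-p[0]),(abs(r)<4).mean())
    # prong yaw: split by long PCA: right prong points = lower x
    ok=abs(r)<4
    # search yaw from edge lines of each prong
    q=s[ok]
    a0=np.arctan2(np.cos(0),np.sin(0))
    best=None
    for a in np.radians(np.arange(85,125,0.25)):
        ex=np.array([np.cos(a),np.sin(a)]); ey=np.array([-ex[1],ex[0]])
        h=np.histogram(q[:,:2]@ey,bins=np.arange(-900,900,2))[0]; sc=(h.astype(float)**2).sum()
        if best is None or sc>best[0]: best=(sc,a)
    a=best[1]; ex=np.array([np.cos(a),np.sin(a)]); ey=np.array([-ex[1],ex[0]])
    X=q[:,:2]@ex;Y=q[:,:2]@ey
    h,b=np.histogram(Y,bins=np.arange(Y.min()-1,Y.max()+4,4)); print(np.degrees(a)); print(list(zip(b.round(),h)))
    h,b=np.histogram(X,bins=np.arange(X.min()-1,X.max()+4,4)); print(list(zip(b.round(),h)))
    # cheeks
    ch=(r>12)&(r<35); Xc=s[:,:2]@ex;Yc=s[:,:2]@ey
    for sgn in (0,1):
        k=ch&((Yc<np.median(Y[[0,-1]]))==sgn)
        print('cheek X hist',np.histogram(Xc[k],bins=np.arange(X.min(),X.min()+90,4)), Yc[k].min() if k.any() else 0,Yc[k].max() if k.any() else 0)
E
```

```text
top0 grad [ 0.01991297 -0.09099267] 0.09314608621280751 yaw of downslope 1.7862413537954458 0.7520858164481525
102.75000000000001
[(np.float64(-725.0), np.int64(44)), (np.float64(-721.0), np.int64(85)), (np.float64(-717.0), np.int64(94)), (np.float64(-713.0), np.int64(115)), (np.float64(-709.0), np.int64(91)), (np.float64(-705.0), np.int64(10)), (np.float64(-701.0), np.int64(10)), (np.float64(-697.0), np.int64(13)), (np.float64(-693.0), np.int64(11)), (np.float64(-689.0), np.int64(11)), (np.float64(-685.0), np.int64(12)), (np.float64(-681.0), np.int64(10)), (np.float64(-677.0), np.int64(13)), (np.float64(-673.0), np.int64(13)), (np.float64(-669.0), np.int64(11)), (np.float64(-665.0), np.int64(35)), (np.float64(-661.0), np.int64(33)), (np.float64(-657.0), np.int64(29)), (np.float64(-653.0), np.int64(31)), (np.float64(-649.0), np.int64(34)), (np.float64(-645.0), np.int64(27)), (np.float64(-641.0), np.int64(13)), (np.float64(-637.0), np.int64(11)), (np.float64(-633.0), np.int64(12)), (np.float64(-629.0), np.int64(10)), (np.float64(-625.0), np.int64(11)), (np.float64(-621.0), np.int64(12
[... 6010 characters left out ...]
-8.33180003,  -4.33180003,
        -0.33180003,   3.66819997,   7.66819997,  11.66819997,
        15.66819997,  19.66819997,  23.66819997])) -668.9682093622826 -588.0736291823464
cheek X hist (array([ 0,  2, 10, 44, 22,  2,  0,  0,  0,  0,  0,  0,  0,  3, 12, 27, 12,
        0,  0,  0,  0,  0]), array([-64.33180003, -60.33180003, -56.33180003, -52.33180003,
       -48.33180003, -44.33180003, -40.33180003, -36.33180003,
       -32.33180003, -28.33180003, -24.33180003, -20.33180003,
       -16.33180003, -12.33180003,  -8.33180003,  -4.33180003,
        -0.33180003,   3.66819997,   7.66819997,  11.66819997,
        15.66819997,  19.66819997,  23.66819997])) -725.5794415526562 -707.9119881792336
```

```bash
cat >> h.py <<'E'
from scipy.spatial.transform import Rotation as Ro
def goal(x,y,z,yaw_deg,p=None):
    s=ctrl.read_state(); q=np.array(s['tcp_rot']); R=Ro.from_quat(q[[1,2,3,0]])
    a=np.radians(yaw_deg); ex=np.array([np.cos(a),np.sin(a),0]); ez=np.array([0,0,-1.]); ey=np.cross(ez,ex)
    G=Ro.from_matrix(np.c_[ex,ey,ez])
    sh=R.inv().apply(np.array([x,y,z])-s['tool_pos'])/30
    rv=(R.inv()*G).as_rotvec(degrees=True)/6
    m=R.as_matrix()
    print('t',round(s['time_s'],2),'pos',np.round(s['tool_pos'],1),'yaw',round(float(np.degrees(np.arctan2(m[1,0],m[0,0]))),1),'z',m[:,2].round(3),'F',np.round(s['contact_force'],2),'w',round(s['gripper_width']*85.4,1))
    print('shift',np.round(sh,3),'turn',np.round(rv,3))
E
python3 - <<'E'
from fork import *
for tag in ['top0','side0']:
    s=np.load(f'pics/fork_{tag}.npy'); p,r=fitfork(s); print(p@[645,123,1])
    k=np.hypot(s[:,0]-645,s[:,1]-123)<63; k&=abs((s[:,:2]-[645,123])@[np.cos(np.radians(103)),np.sin(np.radians(103))])<9
    print(k.sum(),np.median(s[k,2]), 'xy', np.median(s[k],0))
goal(430,-193,160,0)
E
```

```text
183.25139170187052
92 182.95473690018588 xy [695.48117792 129.35312258 182.9547369 ]
184.71842478447653
60 184.57060174783996 xy [697.33516939 131.95211208 184.57060175]
t 0.15 pos [ 177.9 -650.8  238.7] yaw -74.7 z [-0.     0.001 -1.   ] F [ 0.03 -0.53 -0.98] w 85.5
shift [-12.501 -12.129   2.637] turn [-7.0000e-03  1.0000e-02 -1.2452e+01]
```

send_rows:
  steps:
    - [[85,-1.2,-1.2,0,0,0,-1.2],[85,-2.4,-2.4,0,0,0,-2.4],[85,-3.6,-3.6,0,0,0,-3.5],[85,-4.7,-4.6,0.2,0,0,-4.6],[85,-5.7,-5.6,0.4,0,0,-5.7],[85,-6.7,-6.6,0.6,0,0,-6.8],[85,-7.7,-7.6,0.8,0,0,-7.9],[85,-8.7,-8.5,1,0,0,-9],[85,-9.6,-9.4,1,0,0,-10.1],[85,-10.4,-10.2,1,0,0,-11.2]]
  squeeze: 50

```text
time_s: 0.98
tool_pos: [380.2, -286.8, 209.6]
tcp_rot: [-0.0, 0.998, -0.063, -0.0]
contact_force: [1.2, 0.1, 0.6]
gripper_width: 0.998
```

```bash
python3 - <<'E'
from h import *
goal(430,-193,180,0)
E
```

```text
t 0.98 pos [ 380.2 -286.8  209.6] yaw -7.2 z [-0.001  0.    -1.   ] F [1.21 0.06 0.56] w 85.2
shift [ 1.256 -3.309  0.987] turn [-0.002  0.006 -1.201]
```

send_rows:
  steps:
    - [[85,0.4,-1.1,0.1,0,0,-0.4],[85,0.8,-2.1,0.3,0,0,-0.8],[85,1.1,-2.9,0.6,0,0,-1.2],[85,1.26,-3.31,0.9,0,0,-1.2],[85,1.26,-3.31,0.98,0,0,-1.2],[85,1.26,-3.31,0.98,0,0,-1.2]]

```text
time_s: 1.48
tool_pos: [430.2, -194.7, 179.9]
tcp_rot: [-0.0, 1.0, -0.002, -0.001]
contact_force: [0.5, -0.4, 0.3]
gripper_width: 0.992
```

```bash
python3 - <<'E'
from h import *
goal(430,-193,94,0)
im,d,P=snap('wrist','w1'); snap('top','top1')
E
```

```text
t 1.48 pos [ 430.2 -194.7  179.9] yaw -0.2 z [-0.002  0.001 -1.   ] F [ 0.5  -0.43  0.25] w 84.7
shift [-0.003 -0.055  2.865] turn [-0.005  0.015 -0.037]
```

View pics/w1.png

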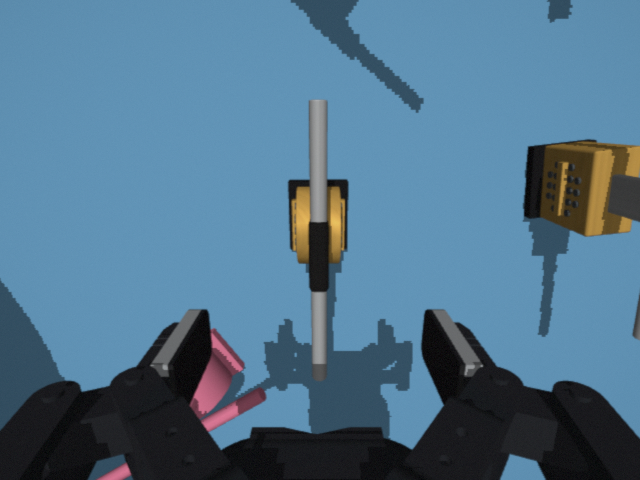

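The wrist view shows the round drum centred between the jaws. The bar runs from (318,100) to (319,378), with the sleeve at rows 222–290. The square unit is off to the right at (580,190).

```bash
python3 - <<'E'
from h import *
print(px2w('w1',318,100,z=107),px2w('w1',319,378,z=107),px2w('w1',318.5,222,z=113),px2w('w1',318.5,290,z=113))
c=cloud('w1'); print(c[255,318],c[150,318],c[250,300])
goal(430,-193,94,0)
E
```

```text
[ 431.06468587 -105.30223634  107.        ] [ 431.29605487 -280.29511395  107.        ] [ 431.16583446 -170.02669854  113.        ] [ 431.07708793 -212.26084558  113.        ]
[ 430.83237933 -189.6670256   113.56916395] [ 430.99368556 -130.71741377  109.32113278] [ 418.02494746 -203.93615072   64.69124772]
t 1.58 pos [ 430.  -196.2  180.6] yaw -0.4 z [-0.001 -0.    -1.   ] F [-0.43  0.46 -1.16] w 84.9
shift [ 1.000e-03 -1.070e-01  2.888e+00] turn [ 0.003  0.006 -0.065]
```

send_rows:
  steps:
    - [[85,0.02,-0.1,0.5,0,0,0],[85,0.02,-0.1,1.2,0,0,0],[85,0.02,-0.1,2,0,0,0],[85,0.02,-0.1,2.6,0,0,0],[85,0.02,-0.1,2.87,0,0,0],[85,0.02,-0.1,2.87,0,0,0],[0,0.02,-0.1,2.87,0,0,0],[0,0.02,-0.1,2.87,0,0,0],[0,0.02,-0.1,2.87,0,0,0],[0,0.02,-0.1,2.87,0,0,0]]
  squeeze: 60

```text
time_s: 2.42
tool_pos: [431.6, -192.5, 95.4]
tcp_rot: [0.0, 1.0, -0.003, 0.001]
contact_force: [0.7, -0.5, 0.3]
gripper_width: 0.449
```

send_rows:
  steps:
    - [[0,0,0,0,0,0,0],[0,0,0,0,0,0,0],[0,0,0,0,0,0,0],[0,0,0,0,0,0,0]]

```text
time_s: 2.75
tool_pos: [431.5, -192.3, 95.0]
tcp_rot: [0.0, 1.0, -0.003, 0.0]
contact_force: [-1.1, -1.2, 6.6]
gripper_width: 0.131
```

```bash
python3 - <<'E'
from h import *
goal(430,-193,130,0)
snap('wrist','w2'); snap('side','side2')
goal(430,-193,130,0)
cv2.imwrite('pics/c5.png',cv2.resize(cv2.imread('pics/side2.png')[120:280,300:460],None,fx=3.5,fy=3.5))
E
```

```text
t 2.75 pos [ 431.5 -192.3   95. ] yaw -0.3 z [ 0.001 -0.001 -1.   ] F [-1.09 -1.24  6.59] w 11.2
shift [-0.05   0.023 -1.165] turn [ 0.005 -0.009 -0.052]
t 2.85 pos [ 431.5 -192.3   95. ] yaw -0.3 z [ 0.001 -0.001 -1.   ] F [-0.94 -0.22  6.17] w 10.9
shift [-0.049  0.023 -1.166] turn [ 0.005 -0.009 -0.052]
```

View pics/w2.png

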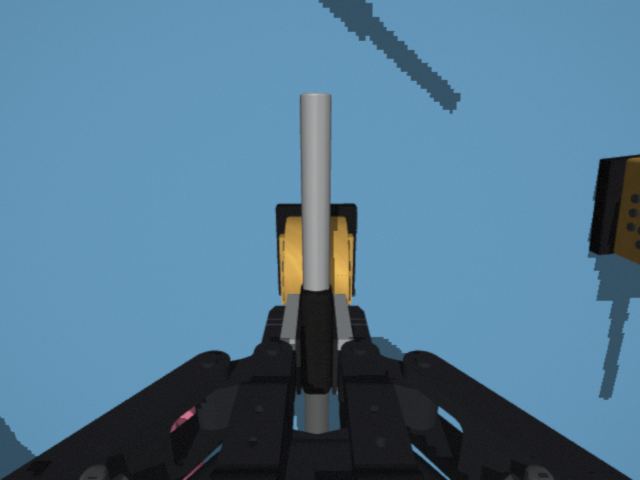

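View pics/c5.png

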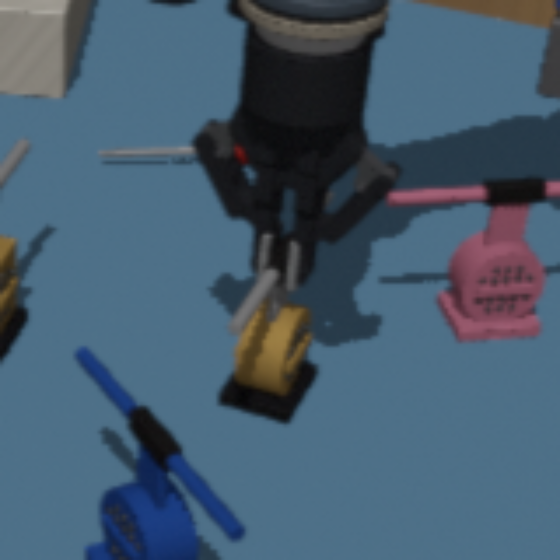

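Gripped on the sleeve: opening 11 mm, bar still aligned. Next I lift it.

send_rows:
  steps:
    - [[0,0,0,-0.15,0,0,0],[0,0,0,-0.5,0,0,0],[0,0,0,-1.1,0,0,0],[0,0,0,-1.8,0,0,0],[0,0,0,-2.6,0,0,0],[0,0,0,-3.4,0,0,0],[0,0,0,-4.1,0,0,0],[0,0,0,-4.6,0,0,0],[0,0,0,-4.85,0,0,0],[0,0,0,-4.85,0,0,0]]

```text
time_s: 3.68
tool_pos: [431.4, -192.3, 241.2]
tcp_rot: [0.0, 1.0, -0.003, 0.001]
contact_force: [0.2, -0.6, -5.5]
gripper_width: 0.128
```

```bash
python3 - <<'E'
from h import *
goal(674,-4,240,-77)
E
```

```text
t 3.68 pos [ 431.4 -192.3  241.2] yaw -0.3 z [ 0.002 -0.001 -1.   ] F [ 0.23 -0.58 -5.48] w 11.0
shift [ 8.051 -6.323  0.047] turn [-4.000e-03 -1.900e-02  1.278e+01]
```

send_rows:
  steps:
    - [[0,0.1,-0.1,0,0,0,0.2],[0,0.4,-0.3,0,0,0,0.7],[0,0.9,-0.7,0,0,0,1.4],[0,1.4,-1.1,0,0,0,2.2],[0,2.0,-1.6,0,0,0,3.0],[0,2.6,-2.0,0,0,0,3.8],[0,3.2,-2.5,0,0,0,4.6],[0,3.8,-3.0,0,0,0,5.4],[0,4.4,-3.5,0,0,0,6.2],[0,5.0,-3.9,0,0,0,7.0]]

```text
time_s: 4.52
tool_pos: [581.7, -74.5, 238.0]
tcp_rot: [0.0, 0.932, -0.362, -0.002]
contact_force: [0.7, 0.5, -4.6]
gripper_width: 0.128
```

```bash
python3 - <<'E'
from h import *
goal(674,-4,240,-77)
E
```

```text
t 4.52 pos [581.7 -74.5 238. ] yaw -42.5 z [-0.003  0.001 -1.   ] F [ 0.75  0.51 -4.57] w 10.9
shift [ 0.681 -3.811 -0.076] turn [0.024 0.02  5.751]
```

send_rows:
  steps:
    - [[0,0.1,-0.6,-0.05,0,0,0.8],[0,0.2,-1.2,-0.05,0,0,1.6],[0,0.3,-1.8,-0.05,0,0,2.4],[0,0.4,-2.4,-0.05,0,0,3.2],[0,0.5,-2.9,-0.05,0,0,4.0],[0,0.6,-3.4,-0.05,0,0,4.7],[0,0.68,-3.7,-0.05,0,0,5.3],[0,0.68,-3.81,-0.05,0,0,5.7],[0,0.68,-3.81,-0.05,0,0,5.75],[0,0.68,-3.81,-0.05,0,0,5.75]]

```text
time_s: 5.35
tool_pos: [673.0, -5.1, 239.5]
tcp_rot: [0.001, 0.784, -0.621, -0.001]
contact_force: [-0.4, 0.4, -5.8]
gripper_width: 0.128
```

```bash
python3 - <<'E'
from h import *
goal(645,123,240,-77)
snap('wrist','w3'); snap('top','top3'); snap('side','side3')
E
```

```text
t 5.35 pos [673.   -5.1 239.5] yaw -76.7 z [-0.003 -0.    -1.   ] F [-0.37  0.35 -5.83] w 10.9
shift [-4.37  -0.072 -0.015] turn [0.031 0.002 0.045]
```

View pics/w3.png

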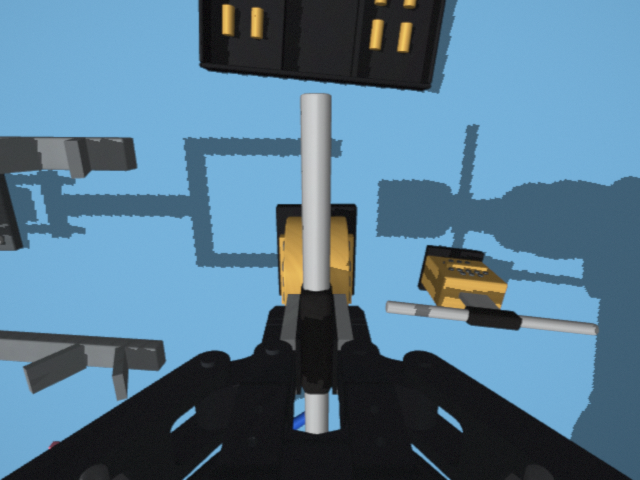

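View pics/side3.png

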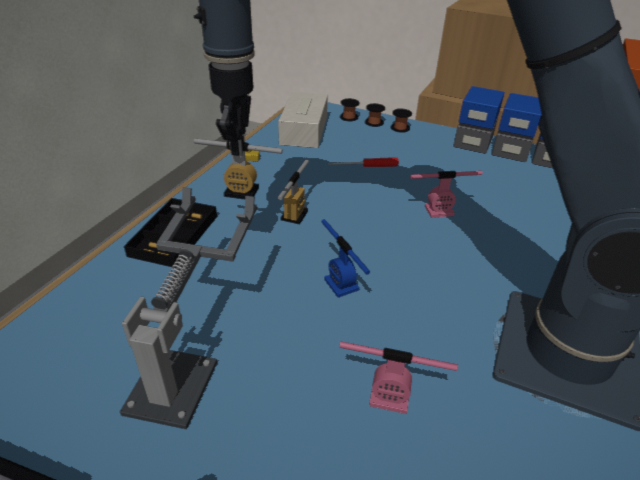

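View pics/top3.png

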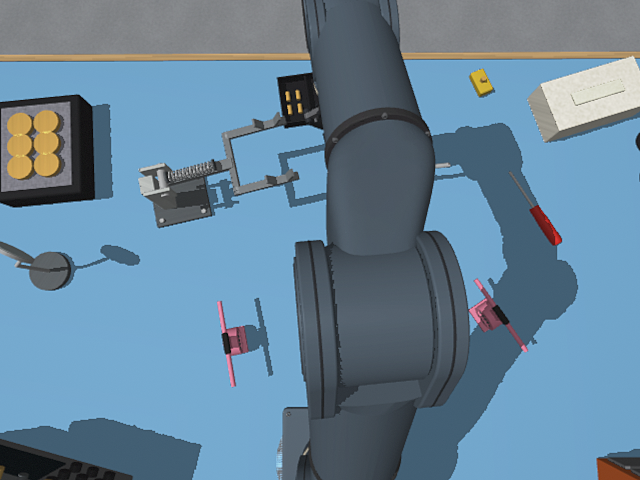

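The unit is held level, with its bar across the fork direction, outside the free ends. In the wrist view the prong tips are at (135,155) and (163,355). I check the fork again in this view.

```bash
python3 - <<'E'
from fork import *
c=cloud('w3'); im,d=load('w3')[:2]; im=im.astype(int)
s=c[120:400,0:175].reshape(-1,3); g=im[120:400,0:175].reshape(-1,3); k=(s[:,2]>165)&(s[:,2]<225)&((g.max(1)-g.min(1))<30)&(s[:,1]>40)
s=s[k]; print(len(s),s.min(0),s.max(0))
a=np.radians(103); ex=np.array([np.cos(a),np.sin(a)]); ey=np.array([-ex[1],ex[0]])
o=np.array([645,123])
X=(s[:,:2]-o)@ex; Y=(s[:,:2]-o)@ey
for lo,hi in ((-90,0),(0,90)):
    k=(Y>lo)&(Y<hi)&(X<60)
    p=s[k]; print('X',np.percentile(X[k],[0.5,5,95]),'Y',np.percentile(Y[k],[1,5,50,95,99]))
    t=k&(s[:,2]>196); print(' cheek Xs',np.histogram(X[t],bins=np.arange(-40,40,4)))
    f=k&(abs(X)<9); print(' floor z',np.median(s[f,2]) if f.any() else None)
    # yaw by edges of Y in X slices
    sl=[(x,np.median(Y[k&(abs(X-x)<4)])) for x in (-30,0,30) if (k&(abs(X-x)<4)).any()]; print(sl)
# bar centre in this view
for e in [(316,95),(317,433)]: print(px2w('w3',*e,z=250))
print(c[345,317],c[200,316])
E
```

```text
10798 [564.14586812  71.86770563 167.48347957] [720.14712816 180.15253396 212.91493222]
X [-37.2920634  -36.40183916  16.72298044] Y [-68.75455134 -68.42461461 -61.31531087 -54.04681336 -53.34886712]
 cheek Xs (array([  0,   0,  28, 533, 128,   6,   0,   0,   0,   0,   0,   0,   0,
         2,  52,   0,   0,   0,   0]), array([-40, -36, -32, -28, -24, -20, -16, -12,  -8,  -4,   0,   4,   8,
        12,  16,  20,  24,  28,  32,  36]))
 floor z 183.1404638210464
[(-30, np.float64(-61.157278187623625)), (0, np.float64(-61.18310711830024)), (30, np.float64(-68.58738521198177))]
X [-37.357458   -33.58295514  53.00772429] Y [50.51361988 50.90212749 55.03537497 65.0646532  66.26895631]
 cheek Xs (array([  0,   0,  26, 326, 120,  20,   0,   0,   0,   0,   0,   0,   0,
         0, 198, 403, 218,  12,   0]), array([-40, -36, -32, -28, -24, -20, -16, -12,  -8,  -4,   0,   4,   8,
        12,  16,  20,  24,  28,  32,  36]))
 floor z 182.9949299717428
[(-30, np.float64(56.22049019969418)), (0, np.float64(55.321159807359734)), (30, np.float64(52.43795596837717))]
[757.43052617  14.67670449 250.        ]
[626.92043138 -16.49740593 250.        ]
[674.09584858  -5.32879255 257.22701365] [725.86936574   7.24198093 253.98952394]
```

The wrist view agrees with the first measurement: yaw 103°, and the saddles point is at about (646.5, 121.8, 188). Now I slide in above the saddles.

```bash
python3 - <<'E'
from h import *
goal(646.2,121.8,235,-77)
E
```

```text
t 5.5 pos [673.2  -5.9 240.8] yaw -76.8 z [-0.001 -0.    -1.   ] F [ 0.2   0.69 -4.73] w 11.1
shift [-4.349 -0.096  0.194] turn [ 0.012 -0.001  0.036]
```

send_rows:
  steps:
    - [[0,-0.1,0,0,0,0,0.03],[0,-0.4,-0.03,0,0,0,0.03],[0,-0.9,-0.06,0,0,0,0.03],[0,-1.5,-0.09,0,0,0,0.03],[0,-2.2,-0.09,0,0,0,0.03],[0,-2.9,-0.09,0,0,0,0.03],[0,-3.5,-0.09,0,0,0,0.03],[0,-4.0,-0.09,0.1,0,0,0.03],[0,-4.25,-0.09,0.15,0,0,0.03],[0,-4.34,-0.09,0.15,0,0,0.03]]

```text
time_s: 6.33
tool_pos: [645.8, 124.8, 236.5]
tcp_rot: [-0.0, 0.784, -0.621, -0.001]
contact_force: [-0.1, -0.3, -5.4]
gripper_width: 0.127
```

send_rows:
  steps:
    - [[0,0,0,0,0,0,0],[0,0,0,0,0,0,0]]

```text
time_s: 6.5
tool_pos: [647.0, 120.9, 237.0]
tcp_rot: [0.0, 0.782, -0.623, 0.0]
contact_force: [0.6, -0.4, -5.5]
gripper_width: 0.127
```

```bash
python3 - <<'E'
from h import *
goal(646.2,121.8,178,-77)
snap('wrist','w4'); snap('side','side4')
cv2.imwrite('pics/c6.png',cv2.resize(cv2.imread('pics/side4.png')[100:300,110:300],None,fx=3,fy=3))
goal(646.2,121.8,178,-77)
E
```

```text
t 6.5 pos [647.  120.9 237. ] yaw -77.1 z [ 0.    -0.001 -1.   ] F [ 0.56 -0.42 -5.55] w 10.9
shift [-0.038  0.02   1.965] turn [ 0.001 -0.01  -0.009]
t 6.6 pos [647.2 120.5 237. ] yaw -77.1 z [ 0.    -0.001 -1.   ] F [ 0.49  0.71 -4.81] w 11.0
shift [-0.051  0.022  1.967] turn [-0.001 -0.009 -0.017]
```

View pics/w4.png

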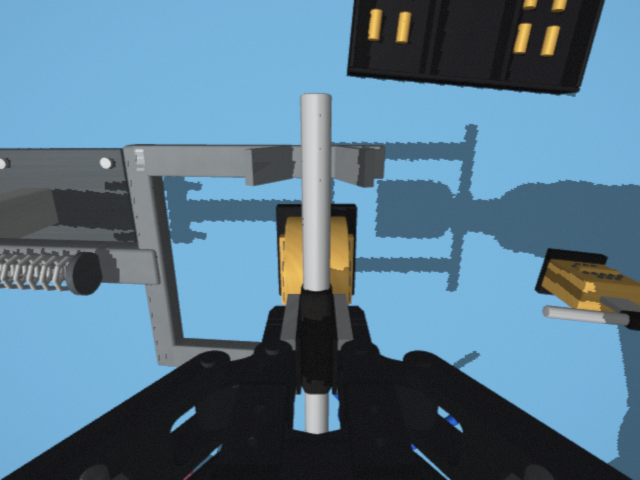

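View pics/c6.png

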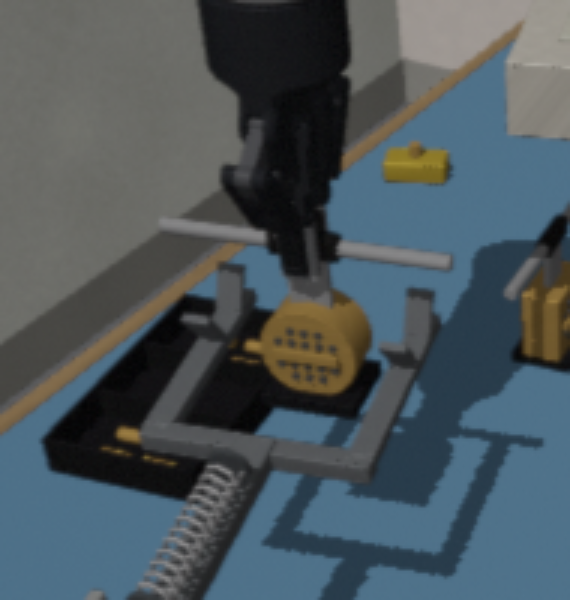

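The bar sits over both saddle mouths, between the cheeks at u≈247–282 and 335–380 with the bar at 316. Now I lower it to contact.

send_rows:
  steps:
    - [[0,-0.03,0.02,0.2,0,0,0],[0,-0.03,0.02,0.5,0,0,0],[0,-0.03,0.02,0.8,0,0,0],[0,-0.03,0.02,1.1,0,0,0],[0,-0.03,0.02,1.4,0,0,0],[0,-0.03,0.02,1.6,0,0,0],[0,-0.03,0.02,1.8,0,0,0],[0,-0.03,0.02,1.95,0,0,0],[0,-0.03,0.02,2.1,0,0,0],[0,-0.03,0.02,2.25,0,0,0]]

```text
time_s: 7.43
tool_pos: [646.2, 122.8, 169.5]
tcp_rot: [-0.0, 0.783, -0.623, 0.0]
contact_force: [-0.7, -1.4, -2.2]
gripper_width: 0.129
```

send_rows:
  steps:
    - [[0,0,0,0.15,0,0,0],[0,0,0,0.3,0,0,0],[0,0,0,0.45,0,0,0],[0,0,0,0.6,0,0,0],[0,0,0,0.7,0,0,0],[0,0,0,0.8,0,0,0],[0,0,0,0.8,0,0,0],[0,0,0,0.8,0,0,0]]

```text
time_s: 8.1
tool_pos: [646.0, 122.9, 145.4]
tcp_rot: [0.0, 0.783, -0.622, -0.0]
contact_force: [0.6, -1.9, -1.0]
gripper_width: 0.127
```

```bash
python3 - <<'E'
from h import *
F=[]
goal(646.2,121.8,130,-77)
snap('wrist','w5'); snap('side','side5')
cv2.imwrite('pics/c7.png',cv2.resize(cv2.imread('pics/side5.png')[100:300,110:300],None,fx=3,fy=3))
goal(646.2,121.8,130,-77)
E
```

```text
t 8.1 pos [646.  122.9 145.4] yaw -77.0 z [-0. -0. -1.] F [ 0.63 -1.94 -1.  ] w 10.8
shift [0.036 0.002 0.513] turn [0. 0. 0.]
t 8.2 pos [646.  122.9 145.6] yaw -77.0 z [ 0.  0. -1.] F [ 1.7  -1.79 -2.53] w 10.9
shift [0.038 0.003 0.522] turn [-0.002  0.     0.001]
```

View pics/w5.png

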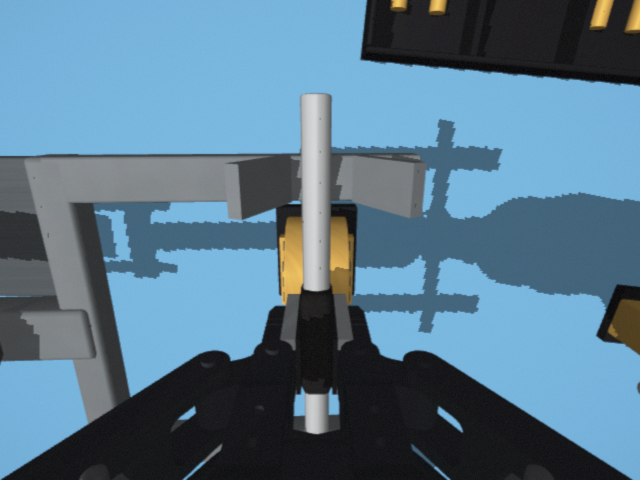

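View pics/c7.png

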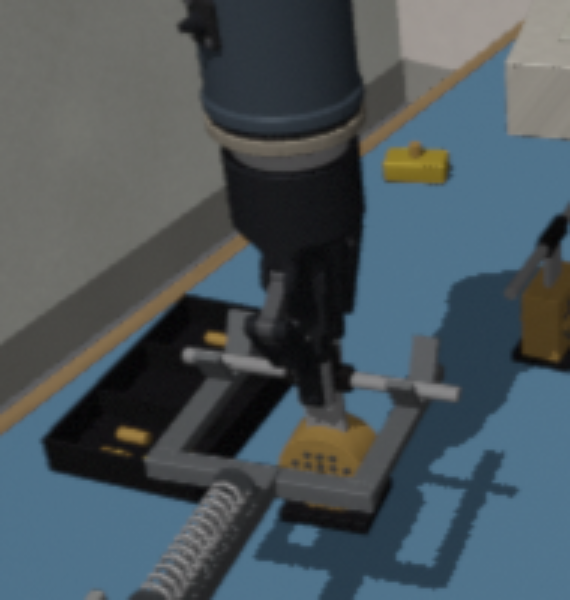

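The bar lies in both saddles and the arm is sinking with it, with about 1.3 N still on the gripper. I continue down about 12 mm.

send_rows:
  steps:
    - [[0,0,0,0.1,0,0,0],[0,0,0,0.2,0,0,0],[0,0,0,0.3,0,0,0],[0,0,0,0.38,0,0,0],[0,0,0,0.4,0,0,0],[0,0,0,0.4,0,0,0],[0,0,0,0.4,0,0,0],[0,0,0,0.4,0,0,0],[0,0,0,0.4,0,0,0],[0,0,0,0.4,0,0,0]]

```text
time_s: 9.03
tool_pos: [646.0, 123.0, 133.6]
tcp_rot: [-0.0, 0.783, -0.622, 0.0]
contact_force: [0.5, 1.2, 0.2]
gripper_width: 0.128
```

```bash
python3 - <<'E'
from h import *
F=[]
for i in range(30):
    ctrl.camera('wrist'); F.append(ctrl.read_state()['contact_force'])
F=np.array(F); print(F.mean(0),F.std(0))
goal(646.2,121.8,130,-77)
snap('wrist','w6')
E
```

```text
[-0.02553935  1.97080589  0.01666027] [0.51207431 0.48013974 0.48599571]
t 10.53 pos [646.  122.9 133.5] yaw -77.0 z [ 0.  0. -1.] F [ 0.77  1.81 -0.22] w 11.0
shift [0.037 0.001 0.116] turn [-0.     0.     0.001]
```

View pics/w6.png

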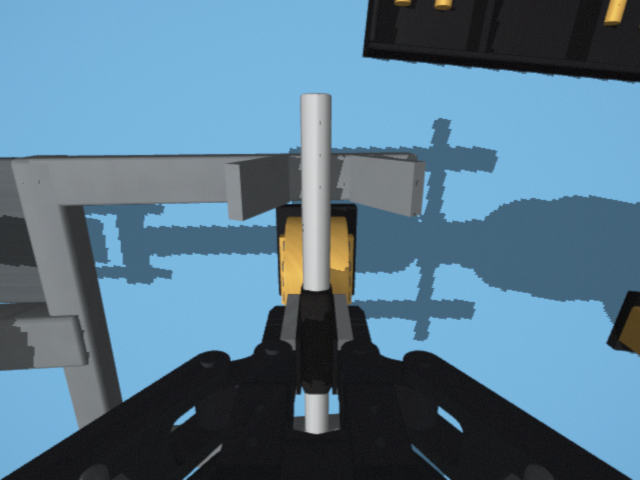

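send_rows:
  steps:
    - [[0,-0.02,0,0,0,0,0],[0,-0.04,0,0,0,0,0],[0,-0.04,0,0,0,0,0],[0,-0.04,0,0,0,0,0]]

```text
time_s: 10.92
tool_pos: [645.9, 123.1, 133.5]
tcp_rot: [0.0, 0.782, -0.623, 0.0]
contact_force: [0.9, -2.2, -0.9]
gripper_width: 0.128
```

```bash
python3 - <<'E'
from h import *
F=[]
for i in range(20):
    ctrl.camera('wrist'); F.append(ctrl.read_state()['contact_force'])
F=np.array(F); print(F.mean(0),F.std(0))
goal(646.2,121.8,130,-77)
E
```

```text
[ 0.5790204  -2.83725156 -0.54146792] [0.61162196 0.48231762 0.55598814]
t 11.92 pos [645.6 124.  133.5] yaw -77.0 z [-0. -0. -1.] F [-0.6  -3.38 -1.59] w 11.4
shift [ 0.078 -0.003  0.116] turn [0.002 0.    0.001]
```

The bar lies between the cheeks in the saddle floor. The sideways nudge overshot, so I back off half of it and lower 2 mm.

send_rows:
  steps:
    - [[0,0.02,0,0.03,0,0,0],[0,0.02,0,0.06,0,0,0],[0,0.02,0,0.06,0,0,0],[0,0.02,0,0.06,0,0,0],[0,0.02,0,0.06,0,0,0]]

```text
time_s: 12.33
tool_pos: [645.6, 124.1, 131.6]
tcp_rot: [-0.0, 0.783, -0.622, -0.0]
contact_force: [-1.7, 1.4, -0.8]
gripper_width: 0.127
```

```bash
python3 - <<'E'
from h import *
F=[]
for i in range(30):
    ctrl.camera('wrist'); F.append(ctrl.read_state()['contact_force'])
F=np.array(F); print(F.mean(0),F.std(0),F[:10].mean(0),F[-10:].mean(0))
goal(646.2,121.8,130,-77)
snap('side','side7'); cv2.imwrite('pics/c8.png',cv2.resize(cv2.imread('pics/side7.png')[100:300,110:300],None,fx=3,fy=3))
E
```

```text
[-0.92447399  1.74308619  0.05410518] [0.87725569 0.54382412 0.44703511] [-1.84746175  1.32836743  0.01751378] [0.02010965 2.13822575 0.19473942]
t 13.83 pos [645.9 123.5 131.7] yaw -77.0 z [ 0.  0. -1.] F [0.57 2.79 0.74] w 10.8
shift [0.056 0.004 0.058] turn [-0.002  0.     0.001]
```

View pics/c8.png

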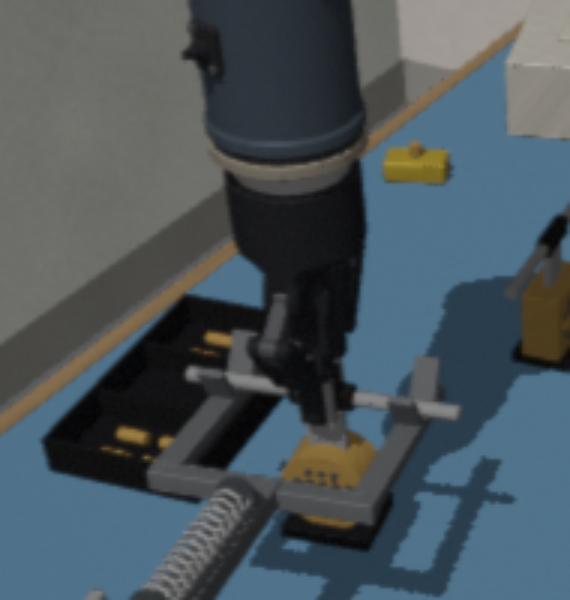

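Vertical force is about 0 (mean 0.05 N over 1.5 s), the bar is across both saddles, and the arm is at rest. I pause and let go.

send_rows:
  steps:
    - [[0,0,0,0,0,0,0],[0,0,0,0,0,0,0],[0,0,0,0,0,0,0],[0,0,0,0,0,0,0],[0,0,0,0,0,0,0],[0,0,0,0,0,0,0],[15,0,0,0,0,0,0],[25,0,0,0,0,0,0],[40,0,0,0,0,0,0],[50,0,0,0,0,0,0]]

```text
time_s: 14.72
tool_pos: [645.8, 123.0, 131.6]
tcp_rot: [0.0, 0.783, -0.623, 0.0]
contact_force: [0.1, 0.4, -0.1]
gripper_width: 0.564
```

send_rows:
  steps:
    - [[60,0,0,0,0,0,0],[60,0,0,0,0,0,0],[60,0,0,0,0,0,0],[60,0,0,0,0,0,0]]

```text
time_s: 15.05
tool_pos: [645.8, 123.4, 131.7]
tcp_rot: [0.0, 0.783, -0.623, 0.0]
contact_force: [-0.5, 0.9, 0.2]
gripper_width: 0.703
```

```bash
python3 - <<'E'
from h import *
snap('wrist','w8'); goal(646,123,260,-77)
E
```

```text
t 15.1 pos [645.8 123.4 131.7] yaw -77.0 z [-0. -0. -1.] F [ 0.34 -0.06 -0.18] w 60.1
shift [ 1.500e-02 -3.000e-03 -4.278e+00] turn [ 0.001 -0.     0.001]
```

View pics/w8.png

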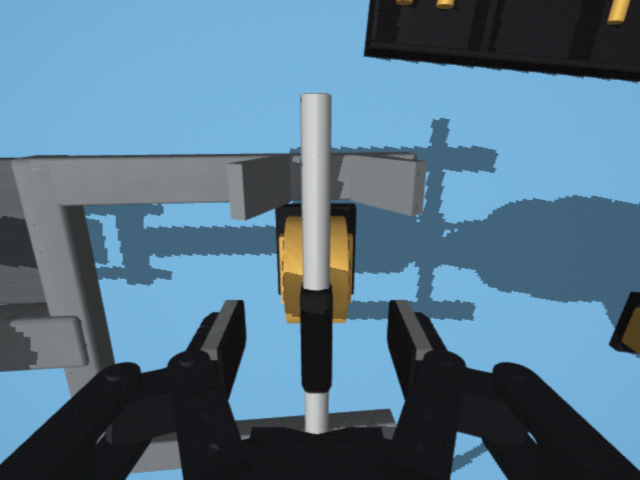

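Released cleanly: the bar stays in the saddle at (316,180) and the fingers are clear on both sides. Now I retreat straight up.

send_rows:
  steps:
    - [[60,0,0,-0.15,0,0,0],[60,0,0,-0.4,0,0,0],[60,0,0,-0.8,0,0,0],[60,0,0,-1.3,0,0,0],[60,0,0,-1.9,0,0,0],[60,0,0,-2.5,0,0,0],[60,0,0,-3.1,0,0,0],[60,0,0,-3.7,0,0,0],[60,0,0,-4.2,0,0,0],[60,0,0,-4.3,0,0,0]]

```text
time_s: 15.93
tool_pos: [647.1, 123.8, 265.0]
tcp_rot: [-0.002, 0.783, -0.623, 0.002]
contact_force: [0.8, -0.8, 1.5]
gripper_width: 0.7
```

```bash
python3 - <<'E'
from h import *
snap('wrist','w9'); snap('side','side9'); goal(646,123,260,-77)
cv2.imwrite('pics/c9.png',cv2.resize(cv2.imread('pics/side9.png')[130:330,110:320],None,fx=3,fy=3))
E
```

```text
t 16.03 pos [646.2 123.5 262.2] yaw -77.0 z [ 0.002  0.001 -1.   ] F [-0.6   0.46 -1.44] w 59.9
shift [0.016 0.012 0.073] turn [-0.024  0.     0.001]
```

send_rows:
  steps:
    - [[60,0,0,0,0,0,0],[60,0,0,0,0,0,0],[60,0,0,0,0,0,0],[60,0,0,0,0,0,0],[60,0,0,0,0,0,0],[60,0,0,0,0,0,0],[60,0,0,0,0,0,0],[60,0,0,0,0,0,0],[60,0,0,0,0,0,0],[60,0,0,0,0,0,0]]

```text
time_s: 16.87
tool_pos: [645.8, 123.4, 260.7]
tcp_rot: [-0.0, 0.783, -0.622, 0.0]
contact_force: [-0.1, -0.2, 1.2]
gripper_width: 0.704
```

```bash
python3 - <<'E'
from h import *
snap('wrist','w10'); snap('side','side10'); goal(646,123,260,-77)
a=cv2.imread('pics/side9.png').astype(int);b=cv2.imread('pics/side10.png').astype(int)
print('diff fork area',(abs(a-b).max(2)>25)[150:300,110:300].sum())
for t in ('w9','w10'):
    c=cloud(t); im=load(t)[0].astype(int)
    m=(im.max(2)<60)&(c[...,2]>120)&(c[...,2]<185)&(np.hypot(c[...,0]-646,c[...,1]-123)<30); s=c[m]; print(t,'sleeve',len(s),np.median(s,0) if len(s) else 0)
E
```

```text
t 16.97 pos [645.8 123.5 260.7] yaw -77.0 z [ 0.  0. -1.] F [-0.46 -0.74 -0.14] w 60.0
shift [ 0.017 -0.002  0.023] turn [-0.     0.     0.001]
diff fork area 171
w9 sleeve 865 [647.39931677 123.49052707 148.25191801]
w10 sleeve 895 [647.21498466 123.37164277 148.27299891]
```

View pics/w10.png

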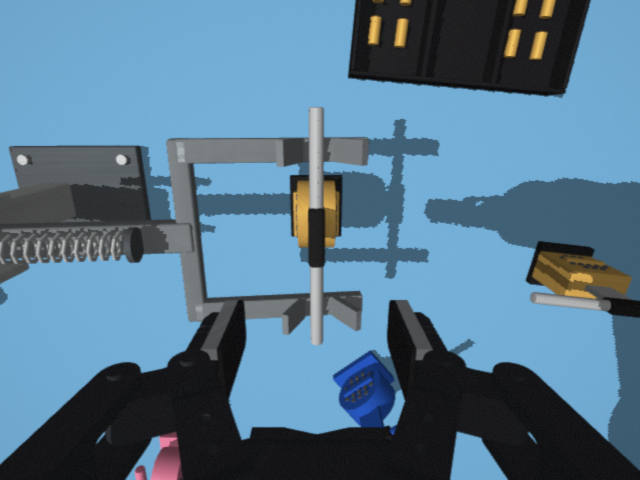

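View pics/c9.png

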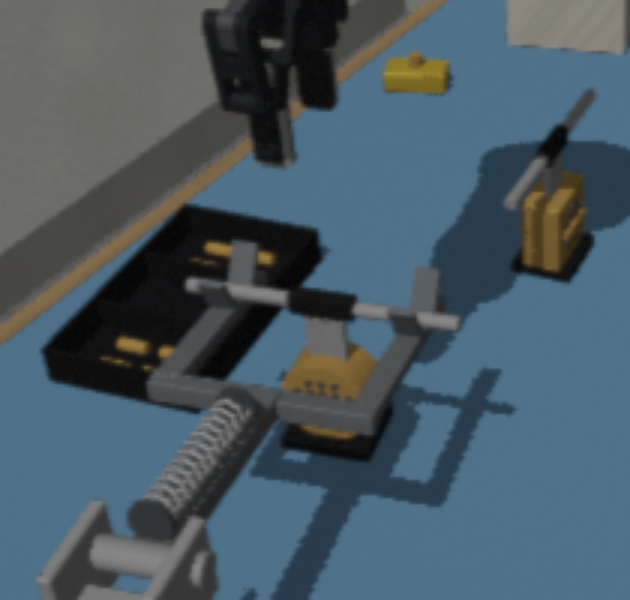

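The bar lies across both saddles, from (316,108) to (317,343) in the wrist view. It hangs steady 1 s later, about 48 mm (0.20 rad) down, which is within the given range. The square unit is still standing, so I hand in.

```bash
python3 - <<'E'
from h import *
print(ctrl.close_job())
E
```

```text
the job is handed in; nothing more can be done
None
```

The round brass unit is hanging on the spring arm with its bar across both saddles. I lowered it with the sinking arm, kept hold until the vertical force read about 0 N with the arm at rest, paused, then let go. The job was handed in at about 17 s, well under the 48 s limit.

**Last checks:** After release and retreat, the sleeve height stayed the same over about 1 s (148.25 mm, then 148.27 mm). That puts the bar at about 140 mm, so the arm has sunk roughly 48 mm (0.20 rad), inside the 0.16–0.24 range. The gripper is clear, about 120 mm above the bar. The square unit is still standing where it was.

**What disagreed:** About 2 N of sideways friction showed at the saddles while I held the unit. My first nudge to relieve it overshot to about 2.8 N the other way, and after I backed off it still read about 2 N. It was gone on release and the bar did not visibly move. Comparing the last two side pictures, 171 pixels around the fork differed. I put that down to the gripper's shadow or its last small movement, but did not check it further.

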